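Pin the board sled of a solder jig

ROBOT

A 6-joint arm with a two-finger parallel gripper is mounted at the origin on the work surface. World frame = base frame: x ahead of the robot, y to its left, z up, the work surface at z = 0. Lengths are in mm, angles in degrees, forces in N, time in s.
With the tool pointing down it reaches from about 275 to 875 mm from the base axis. Payload 12.5 kg.
Tool frame: the origin (TCP) lies midway between the tips of the shut fingers; the grasp point (between the pads) lies 19 mm behind it; z points along the fingers, y is the direction in which the jaws open and shut (so a half turn about z gives the same grasp; the last joint's range is limited). The gripper opens to 85 mm and grips with 20 to 120 N. Pads are 22 mm wide; open, the fingers measure 114 mm over their backs; the gripper's body (76 mm by 85 mm) begins 54 mm behind the grasp point. The pads swing forward as they close: fully open they stand 13 mm farther back than shut.
Start: joints at [65.512, 20.094, 94.641, -0, 65.266, -4.847], TCP at [184.837, 517.996, 231.29] pointing down, gripper open.
Joint ranges: [-157.81, 157.81], [-45, 120.19], [0.68, 151.7], [-89.99, 269.99], [4.06, 180], [-164.3, 164.3]. Speed limits (degrees/s): [127.2, 127.2, 159.86, 180, 180, 180].

INTERFACE

Orientations are given as a 3x3 rotation matrix whose columns are the frame's x, y, z axes.
In Python, from plant import env gives the robot as it stands.
- The arm moves only by the tool servo_tool, never from a script. Its arguments are lists of equal length, an entry for each row: "delta_pos": the shift along the tool's x, y, z in mm, a list of three; "roll": the turn about the tool's z in rad; "fingers": the opening, from 0 (shut) to 1 (fully open). In form: {"delta_pos": [[x, y, z], ...], "roll": [roll, ...], "fingers": [fingers, ...]}. A call has exactly 5 rows; each row shifts and turns the pose as measured when the row begins, along the tool's axes as they then stand; what a row does not reach is not made up. A row lasts 1/8 s, in which the tool goes at most 62.5 mm and 10.7 degrees, less where a joint would pass 70% of its speed; a pose out of reach is approached as far as the arm can. A call with a gripper value outside its range is refused whole. The fingers move at their own pace and stop on an object; "squeeze" is the grip in N (left out, the last holds). Time passes only in rows, so rows that do not move let the fingers close, or fill a call up. It gives the time, the measured TCP pose, the force and the opening at its end, in the units of the state.
- env.state(): the state, without advancing time (a new reading comes with each control period).
- env.get_image(name): name is "side" or "top" or "wrist"; returns (picture, depth): 480x640x3 uint8, blue, green, red; 480x640 float32, mm along the optical axis (not along the pixel's ray), 0 where there is no reading.
- env.calibration(name): a dict with "fov_y" (degrees; the focal length in pixels is half the picture's height over the tangent of half this angle, whatever the lens; pixels are square), "cx", "cy" (the principal point, pixels), "cam_to_world" (4x4, takes a point from camera to world coordinates); the wrist camera has in their place "T_tool_cam" (4x4, takes a point from camera to tool coordinates, whose origin is the TCP and whose axes are the flange's). Camera axes: x right, y down, z forward; pixel columns grow to the right and rows downward; lengths in mm; the calibration is good to about 2 mm. The wrist camera is an equidistant fisheye: a pixel r from the principal point sees the ray r / f radians off the axis. A picture is of the moment at which its call begins: read the wrist's pose just before it. calibration takes no time and is no camera call.
- env.hand_in(): hands the job in, once; it reports no verdict.
The state is a dict: "clock": time; "joint_positions": joint angles; "qd": joint speeds; "joint_efforts": joint torques, N m; "tool_pos": TCP position; "tcp_rot": TCP orientation; "contact_force": force on the tool from outside, world axes, zero at the start; "torque": the same for the moment, N m; "width": finger opening in mm.
Only numpy, scipy, OpenCV 4.12 (cv2) and the standard library are available. Lean on these libraries where they do the work, as an engineer would, in place of code of your own. Each camera call takes 0.05 s, during which the arm holds its last target.

TASK

Draw the jig's sliding board sled (the part with the red handle) in until its steel knuckle lies over the brass knuckle of the jig, then take the long pin with the orange grip out of its stand and thread it down through both knuckles until its flange sits flush on the steel knuckle, and let go. The brass knuckle is not exactly where the jig says, so feel for its hole with light pressure, never forcing the pin against the soft brass; leave the blue spare pin and the other things on the bench alone.

Things in the scene. Friction and masses are not known exactly. Their poses are not given: they have to be found in the camera images.
- jig: Fixed jig. Aluminium base 140 (x) x 340 (y) x 12 mm on the bench, steel rails along y. Origin on the bench, straight below jig_home; y runs along the rails towards the sled's handle, x across, z up.
- jig_home (a point): Nominal place of the hole in the jig's brass knuckle, at its top, 40 mm above the bench; axes as the jig's. Brass knuckle: level plate 84 (x) x 74 (y) x 20 mm, vertical through hole 13.8 mm, sharp rim, free depth 28 mm. The real hole is at x = 0 here but anywhere up to 14 mm either way along y: clamped there, does not yield, not reported.
- sled (a joint): Travel of the board sled along jig y (m): 0 with its knuckle's hole over jig_home, positive drawn out; range -0.022 to 0.085. Starts at 0.045 to 0.075, stays where it is left, slides against about 2.5 N of friction. No stop or click marks the aligned place.
- sled_hole (a point): Centre of the upper mouth of the vertical through hole in the sled's steel knuckle (dark plate 44 x 56 x 18 mm, top 60 mm above the bench, underside 2 mm above the brass knuckle). Hole 14 mm, 2 mm chamfer. Axes as the jig's; moves with the sled.
- sled_handle (a point): On the sled's red upright handle, a block 40 (jig x) by 14 mm (jig y), from 50 to 95 mm above the bench. This point is mid-block, 78 mm above the bench, 152 mm from sled_hole along jig +y. Pinch from above, fingers closing along jig y. The sled's plate around it is 50 mm high, the chips on its green board 57 mm.
- pin_grip (a point): Centre of the long pin's orange grip (about 90 g). Grip 16 x 16 mm square along this frame's x, y; 40 mm tall; z up. Below: steel flange 24 mm wide, 6 thick, underside 26 mm below this point; shaft 12 mm wide, 44 long, last 5 mm tapering to 9 mm. Stands upright in the stand, flange on its top; lift 50 mm to clear. Fully home in the knuckles, this point is 86 mm above the bench.
- pin_tip (a point): Middle of the lower end of the long pin's shaft, on its axis, 70 mm below pin_grip. When fully home it is 16 mm above the bench.
- stand: Fixed black stand for the two pins, 130 (x) x 50 (y) x 50 mm, origin at the middle of its underside; holes at x = -35 and +35 mm.
- spare_grip (a point): Centre of the blue grip of the spare pin, like the orange one but with a shaft of only 26 mm (too short). In the other hole of the stand: leave it there.
- spool: Loose spool of solder, 60 mm wide, 47 mm tall, origin under its middle. Bystander.
- flux: Loose amber bottle, 48 mm wide, 110 mm tall, origin under its middle. Bystander.
- driver_grip (a point): Handle of a loose screwdriver that lies on the bench. Bystander.
- jar: Loose glass jar, 60 mm wide, 60 mm tall, origin under its middle. Bystander.
- brush_grip (a point): Handle of a loose brush that lies on the bench. Bystander.
Not all that is in view belongs to the job. Leave any black or green look-alike of the part that bears pin_grip alone.

How it is judged:
By the outcome, as a careful person would: the job done as asked, in the order asked, and still so for the second after the job is handed in, with the robot touching nothing.
It also fails if it takes over 64 s, if anything falls off the work surface, if the arm or the gripper's body presses on something with over 40 N, if the wrist force passes 120 N, or if a joint passes its speed limit or range.

## Working session

There is one attempt and no reset: what is moved stays moved. The work goes in short steps, Python scripts to look and compute and a tool call to move; the robot and the scene stay as the last step left them, time stands still between calls to the robot, and variables do not carry over. Pictures are saved under pics/ and viewed, and the job is handed in when it is done.

Besides the shell and the picture viewer there is one more tool, called after "Call:" as name([rows], argument=value, ...), one row to a line, values as JSON. servo_tool: Moves the arm, as the interface text tells. Its arguments: {"type":"object","properties":{"delta_pos":{"type":"array"},"roll":{"type":"array"},"fingers":{"type":"array"},"squeeze":{"type":"number"}},"required":["delta_pos","roll","fingers"]}

```bash
ls -la; mkdir -p pics; cat > h.py <<'E'
import numpy as np, cv2
from plant import env
def snap(n,fn):
    s=env.state(); im,d=env.get_image(n); cv2.imwrite('pics/%s.png'%fn,im); np.savez('pics/%s.npz'%fn,im=im,d=d,tp=s['tool_pos'],R=s['tcp_rot']); return im,d,s
def ray(n,u,v,tp=None,R=None):
    c=env.calibration(n); f=240/np.tan(np.radians(c['fov_y'])/2)
    if n=='wrist':
        x,y=u-c['cx'],v-c['cy']; r=np.hypot(x,y); t=r/f
        dc=np.array([np.sin(t)*x/max(r,1e-9),np.sin(t)*y/max(r,1e-9),np.cos(t)])
        T=np.array(c['T_tool_cam']); R=np.array(R)
        return np.array(tp)+R@T[:3,3], R@T[:3,:3]@dc
    T=np.array(c['cam_to_world']); dc=np.array([(u-c['cx'])/f,(v-c['cy'])/f,1])
    return T[:3,3], T[:3,:3]@dc
def plane(n,u,v,z,tp=None,R=None):
    o,d=ray(n,u,v,tp,R); return o+d*(z-o[2])/d[2]
E
python3 - <<'E'
from h import *
for n in('top','side','wrist'):
    im,d,s=snap(n,n+'0'); c=env.calibration(n); print(n,{k:np.round(np.array(v),3).tolist() for k,v in c.items() if k!='name'})
print(env.state())
E
```

```text
total 12
drwxr-xr-x  3 agent agent 4096 Dec  6 20:02 .
drwxr-xr-x 23 root  root  4096 Dec  6 20:02 ..
drwxr-xr-x  2 agent agent 4096 Dec  6 20:02 pics
top {'fov_y': 53.558, 'cx': 330.708, 'cy': 231.002, 'cam_to_world': [[-0.008, -0.989, 0.146, 370.1], [-0.999, 0.012, 0.03, 35.343], [-0.031, -0.146, -0.989, 1268.083], [0.0, 0.0, 0.0, 1.0]]}
side {'fov_y': 50.334, 'cx': 320.224, 'cy': 228.912, 'cam_to_world': [[0.842, -0.35, 0.41, 109.001], [-0.539, -0.57, 0.62, -612.915], [0.017, -0.743, -0.669, 815.77], [0.0, 0.0, 0.0, 1.0]]}
wrist {'fov_y': 65.706, 'cx': 329.684, 'cy': 242.005, 'T_tool_cam': [[0.0, -0.959, -0.283, 71.668], [1.0, 0.0, 0.0, 0.307], [0.0, -0.283, 0.959, -142.658], [0.0, 0.0, 0.0, 1.0]]}
{'clock': 0.15, 'joint_positions': array([ 6.55118108e+01,  2.01169732e+01,  9.46683054e+01,  5.60970148e-04,
        6.52669972e+01, -4.84690408e+00]), 'qd': array([-0.01196929, -0.01760875, -0.13675703,  0.04778774, -0.16063003,
        0.03529441]), 'joint_efforts': array([ 4.97225246e-04, -5.06241989e+01, -2.91498560e+01, -3.52643610e-05,
        3.32687276e-03, -1.50223311e-06]), 'tool_pos': array([184.73410637, 517.77104309, 230.8861789 ]), 'tcp_rot': array([[-9.41814100e-01,  3.36133979e-01, -3.86281044e-04],
       [ 3.36134190e-01,  9.41813741e-01, -8.26626020e-04],
       [ 8.59477023e-05, -9.08370307e-04, -9.99999584e-01]]), 'contact_force': array([ 0.715136  , -0.17128891,  0.62431742]), 'torque': array([-0.00734721,  0.00744108,  0.01642886]), 'width': 85.50319476591213}
```

View pics/top0.png

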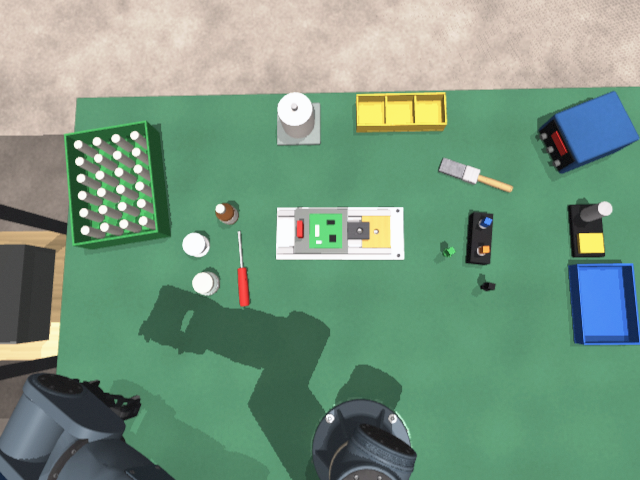

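View pics/side0.png

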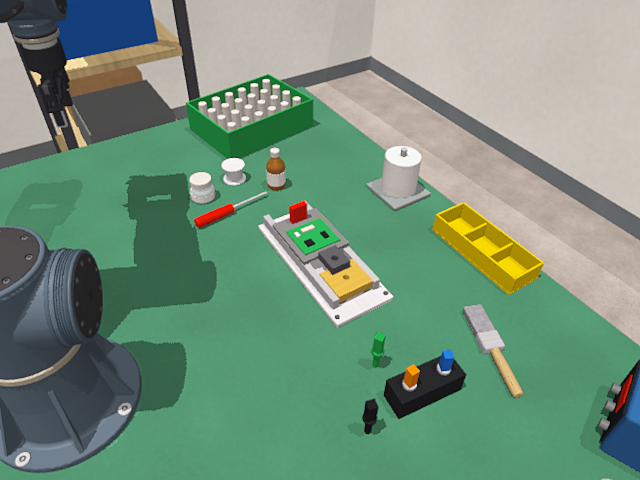

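View pics/wrist0.png

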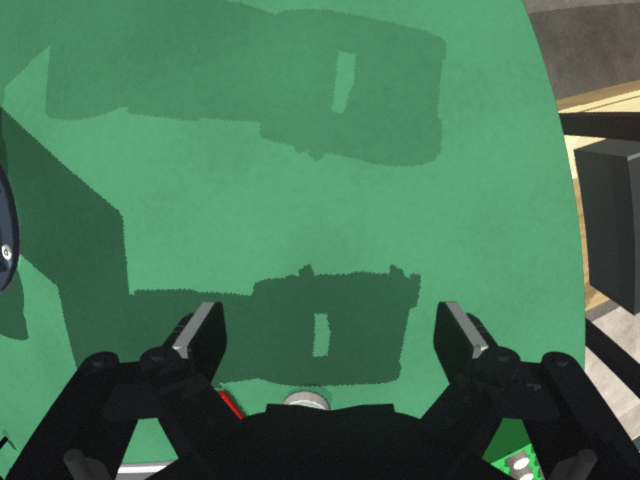

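```bash
python3 - <<'E'
import cv2,numpy as np
t=cv2.imread('pics/top0.png'); s=cv2.imread('pics/side0.png')
a=cv2.resize(t[195:270,270:410],None,fx=5,fy=5,interpolation=cv2.INTER_CUBIC)
b=cv2.resize(t[200:300,430:530],None,fx=4,fy=4,interpolation=cv2.INTER_CUBIC)
cv2.imwrite('pics/c1.png',a);
c=cv2.resize(s[190:330,250:400],None,fx=4,fy=4,interpolation=cv2.INTER_CUBIC)
d=cv2.resize(s[320:440,350:480],None,fx=4,fy=4,interpolation=cv2.INTER_CUBIC)
cv2.imwrite('pics/c2.png',c);
bb=np.zeros((480,800,3),np.uint8); bb[:400,:280]=b[:, :280]; bb[:480,280:]=d
cv2.imwrite('pics/c3.png',bb)
E
```

```text
(no output)
```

View pics/c1.png

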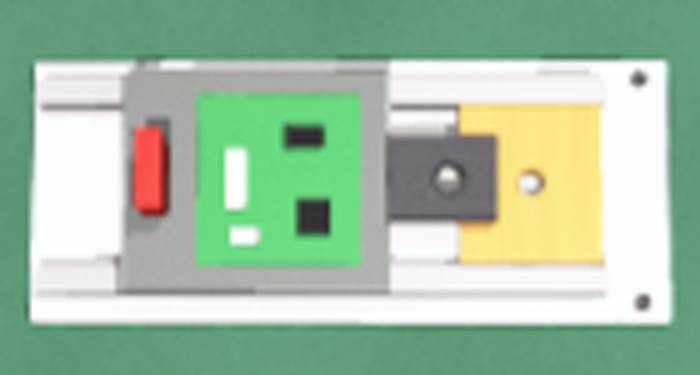

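View pics/c2.png

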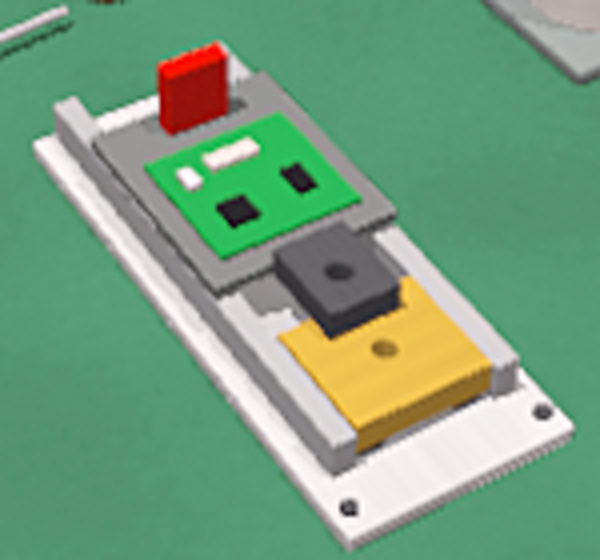

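View pics/c3.png

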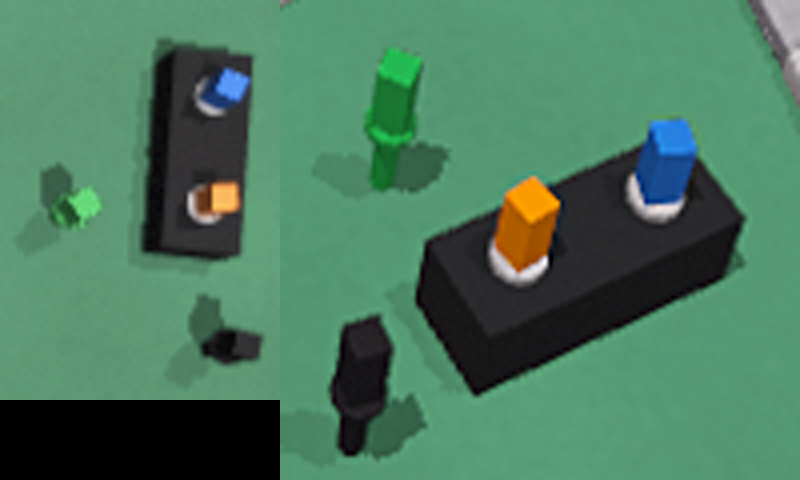

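```bash
python3 - <<'E'
from h import *
from scipy.optimize import least_squares
def hsv(n): return cv2.cvtColor(cv2.imread('pics/%s0.png'%n),cv2.COLOR_BGR2HSV)
def comps(n,lo,hi,mn=15):
    m=cv2.inRange(hsv(n),lo,hi); k,l,st,ce=cv2.connectedComponentsWithStats(m)
    return [(st[i].tolist(),ce[i].round(1).tolist()) for i in range(1,k) if st[i,4]>=mn]
for n in('top','side'):
    print(n,'red',comps(n,(0,150,100),(5,255,255))); print(' or',comps(n,(8,180,100),(18,255,255)));print(' brass',comps(n,(19,90,100),(28,255,255)))
def p(u,v,z): return plane('top',u,v,z).round(1)
c=lambda x,y:(270+x/5-.4,195+y/5-.4)
print('sledhole',p(*c(449,179),60),'brass',p(*c(530.5,182),40))
print('base corners',[p(*c(*q),12) for q in((35,62),(667,62),(670,323),(31,322))])
print('handle top',[p(*c(*q),95) for q in((134,128),(160,128),(160,212),(136,214))])
print('sled plate',[p(*c(*q),50) for q in((125,72),(388,72),(388,292),(118,292))])
print('brass corners',[p(*c(*q),40) for q in((602,105),(602,264))], 'steel corners',[p(*c(*q),60) for q in((497,136),(497,217),(388,136),(388,217))])
q=lambda x,y:(250+x/4-.4,190+y/4-.4)
sp=lambda u,v,z: plane('side',u,v,z).round(1)
print('side sledhole',sp(*q(340,271),60),'brass',sp(*q(384,348),40))
E
```

```text
top red [([552, 131, 15, 24, 161], [558.9, 142.8]), ([297, 221, 7, 17, 102], [299.6, 228.8]), ([238, 268, 11, 38, 352], [242.9, 286.7])]
 or []
 brass [([356, 92, 91, 40, 3360], [400.6, 112.1]), ([479, 175, 34, 17, 138], [495.2, 183.0]), ([362, 216, 29, 32, 746], [377.4, 231.7]), ([578, 233, 27, 21, 509], [590.8, 242.7])]
side red [([289, 201, 18, 23, 302], [297.7, 212.1]), ([194, 204, 40, 24, 408], [213.7, 215.3]), ([615, 375, 18, 37, 193], [623.8, 393.0])]
 or [([267, 158, 17, 16, 220], [274.9, 165.7]), ([404, 365, 16, 23, 209], [411.0, 376.5])]
 brass [([65, 19, 117, 60, 1590], [132.4, 53.3]), ([31, 71, 10, 15, 40], [35.7, 77.0]), ([68, 115, 18, 32, 134], [77.8, 134.4]), ([56, 128, 11, 22, 89], [61.0, 139.8]), ([433, 202, 111, 93, 4869], [487.4, 247.4]), ([320, 259, 53, 44, 1121], [347.8, 280.9]), ([492, 348, 29, 47, 372], [506.3, 371.5]), ([408, 367, 11, 8, 40], [413.0, 370.5])]
sledhole [548.9  -1.7  60. ] brass [549.8 -44.7  40. ]
base corners [array([622.7, 219.1,  12. ]), array([ 617.9, -120.8,   12. ]), array([ 477.9, -118.2,   12. ]), array([482., 220.,  12.])]
handle top [array([571.6, 156.8,  95. ]), array([571.4, 143.7,  95. ]), array([528.9, 143.6,  95. ]), array([528. , 155.6,  95. ])]
sled plate [array([609.1, 166.2,  50. ]), array([607.2,  28.8,  50. ]), array([492.1,  30.3,  50. ]), array([493.6, 169.5,  50. ])]
brass corners [array([590. , -82.8,  40. ]), array([506.4, -80.7,  40. ])] steel corners [array([571. , -26.7,  60. ]), array([529. , -25.9,  60. ]), array([571.7,  29.3,  60. ]), array([529.7,  29.8,  60. ])]
side sledhole [550.1  -2.8  60. ] brass [550.  -44.9  40. ]
```

```bash
cat >> h.py <<'E'
def go(target,yaw=None,maxstep=60,step=None):
    """print tool-frame delta to target (world), tool-y angle in deg"""
    s=env.state(); R=np.array(s['tcp_rot']); d=np.array(target)-s['tool_pos']
    a=np.degrees(np.arctan2(R[1,1],R[0,1])); roll=0
    if yaw is not None: roll=-np.radians((yaw-a+90)%180-90)
    print('t',round(s['clock'],2),'pos',np.round(s['tool_pos'],1),'ytool',round(a,2),'F',np.round(s['contact_force'],1),'w',round(s['width'],1))
    n=int(np.ceil(np.linalg.norm(d)/maxstep)); print('n',n,'roll',round(roll,4),'tool delta',np.round(R.T@d,1))
    k=max(n,1)
    for i in range(k):
        # rows of equal world steps with roll over first 5
        th=-roll*min(i,5)/5; c,sn=np.cos(th),np.sin(th); Rw=np.array([[c,-sn,0],[sn,c,0],[0,0,1]])@R
        print(i,np.round(Rw.T@(d/k),1).tolist(),round(roll/5,3) if i<5 else 0)
E
python3 -c "
from h import *
go((550,150,150),89.2)"
```

```text
t 0.15 pos [184.7 517.8 230.9] ytool 70.36 F [ 0.7 -0.2  0.6] w 85.5
n 9 roll -0.3288 tool delta [-467.6 -223.5   81. ]
0 [-52.0, -24.8, 9.0] -0.066
1 [-50.2, -28.2, 9.0] -0.066
2 [-48.3, -31.4, 9.0] -0.066
3 [-46.1, -34.5, 9.0] -0.066
4 [-43.7, -37.5, 9.0] -0.066
5 [-41.2, -40.3, 9.0] 0
6 [-41.2, -40.3, 9.0] 0
7 [-41.2, -40.3, 9.0] 0
8 [-41.2, -40.3, 9.0] 0
```

Call:
servo_tool([
  [-52,-25,9],
  [-50,-28,9],
  [-48,-31,9],
  [-46,-34,9],
  [-44,-37,9],
], roll=[-0.066,-0.066,-0.066,-0.066,-0.066], fingers=[1,1,1,1,1], squeeze=40)

```text
clock: 0.78
tool_pos: [392.1, 312.7, 184.6]
tcp_rot: [[-1.0, -0.004, 0.0], [-0.004, 1.0, 0.0], [-0.0, 0.0, -1.0]]
contact_force: [1.3, 0.8, -0.0]
width: 85.4
```

```bash
python3 -c "
from h import *
go((550,150,150),89.2)"
```

```text
t 0.78 pos [392.1 312.7 184.6] ytool 90.23 F [ 1.3  0.8 -0. ] w 85.4
n 4 roll 0.018 tool delta [-157.2 -163.3   34.5]
0 [-39.3, -40.8, 8.6] 0.004
1 [-39.5, -40.7, 8.6] 0.004
2 [-39.6, -40.5, 8.6] 0.004
3 [-39.7, -40.4, 8.6] 0.004
```

Call:
servo_tool([
  [-39,-41,9],
  [-39,-41,9],
  [-39,-41,9],
  [-38,-38,8],
  [0,0,0],
], roll=[0.004,0.004,0.004,0.004,0], fingers=[1,1,1,1,1])

```text
clock: 1.4
tool_pos: [552.9, 142.4, 147.0]
tcp_rot: [[-1.0, 0.016, -0.001], [0.016, 1.0, 0.0], [0.001, 0.0, -1.0]]
contact_force: [0.1, -0.2, -0.2]
width: 85.0
```

```bash
python3 -c "
from h import *
snap('wrist','w1')
go((550,150,64),89.2)"
```

```text
t 1.45 pos [551.8 143.6 147.2] ytool 89.17 F [-0.8 -0.5 -0.6] w 85.5
n 2 roll -0.0005 tool delta [ 1.8  6.3 83.2]
0 [0.9, 3.2, 41.6] -0.0
1 [0.9, 3.2, 41.6] -0.0
```

View pics/w1.png

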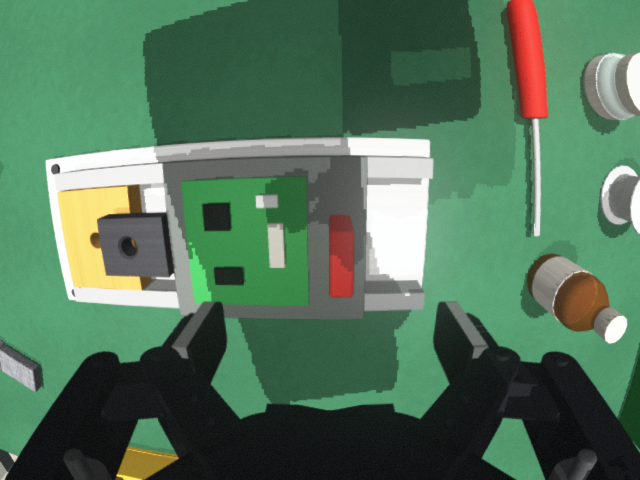

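```bash
python3 - <<'E'
from h import *
z=np.load('pics/w1.npz'); im=z['im']
cv2.imwrite('pics/c4.png',np.hstack([cv2.resize(im[190:300,60:180],None,fx=3.3,fy=4),cv2.resize(im[200:310,300:420],None,fx=3.3,fy=4)]))
E
```

```text
(no output)
```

View pics/c4.png

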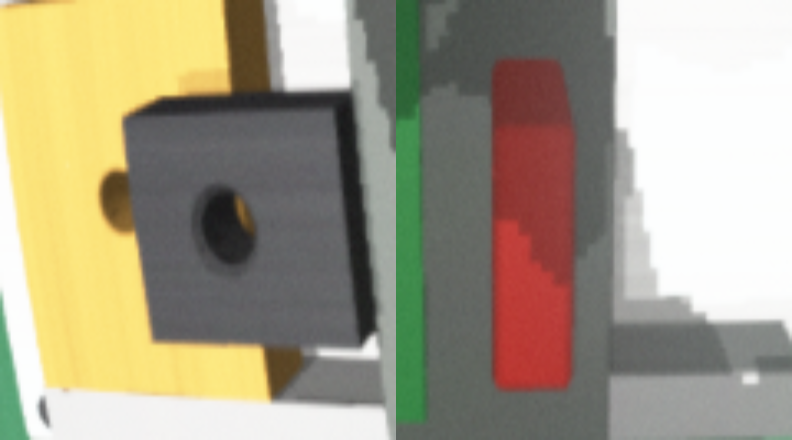

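```bash
python3 - <<'E'
from h import *
z=np.load('pics/w1.npz'); P=lambda u,v,h: plane('wrist',u,v,h,z['tp'],z['R']).round(1)
print([P(u,v,95) for u,v in((329.3,230.5),(353.6,230.5),(329.3,297),(353,297))])
print('sled',P(128.5,247.5,60),'brass left rim',P(60+99/3.3,190+200/4,40))
E
```

```text
[array([532.2, 142.7,  95. ]), array([532.4, 155.9,  95. ]), array([571.6, 142.1,  95. ]), array([571.9, 155.8,  95. ])]
sled [550.9  -2.   60. ] brass left rim [550.1 -52.8  40. ]
```

Call:
servo_tool([
  [0,3,35],
  [0,3,30],
  [0,0,12],
  [0,0,4],
  [0,0,0],
], roll=[0,0,0,0,0], fingers=[1,1,1,0.6,0.4])

```text
clock: 2.08
tool_pos: [550.4, 153.2, 66.4]
tcp_rot: [[-1.0, 0.011, 0.001], [0.011, 1.0, 0.001], [-0.001, 0.001, -1.0]]
contact_force: [-0.1, 1.4, 1.1]
width: 51.5
```

```bash
python3 -c "
from h import *
go((551.5,149.2,63),89.2)"
```

```text
t 2.08 pos [550.4 153.2  66.4] ytool 89.38 F [-0.1  1.4  1.1] w 51.5
n 1 roll 0.0032 tool delta [-1.2 -4.   3.4]
0 [-1.2, -4.0, 3.4] 0.001
```

Call:
servo_tool([
  [-1,-4,2],
  [0,0,0],
  [0,0,0],
  [0,0,0],
  [0,0,0],
], roll=[0.003,0,0,0,0], fingers=[0.3,0.2,0.1,0.0,0.0], squeeze=40)

```text
clock: 2.7
tool_pos: [552.2, 149.1, 66.1]
tcp_rot: [[-1.0, 0.014, 0.003], [0.014, 1.0, 0.002], [-0.003, 0.002, -1.0]]
contact_force: [-0.1, -0.3, -1.3]
width: 13.3
```

```bash
python3 -c "
from h import *
snap('top','t1')
go((551.5,149.2,63),89.2)"
```

```text
t 2.75 pos [552.2 149.1  66.1] ytool 89.21 F [ 0.3  0.6 -1.2] w 13.3
n 1 roll 0.0002 tool delta [0.7 0.  3.1]
0 [0.7, 0.0, 3.1] 0.0
```

Call:
servo_tool([
  [0,-8,0],
  [0,-12,0],
  [0,-12,0],
  [0,-9,0],
  [0,0,0],
], roll=[0,0,0,0,0], fingers=[0,0,0,0,0])

```text
clock: 3.38
tool_pos: [551.7, 104.8, 66.1]
tcp_rot: [[-1.0, 0.014, 0.004], [0.014, 1.0, 0.002], [-0.004, 0.002, -1.0]]
contact_force: [0.1, -0.3, -0.8]
width: 13.2
```

```bash
python3 -c "
from h import *
go((551.6,106.1,66.1),89.2)
snap('top','t2'); snap('wrist','w2')"
```

```text
t 3.38 pos [551.7 104.8  66.1] ytool 89.17 F [ 0.1 -0.3 -0.8] w 13.2
n 1 roll -0.0004 tool delta [ 0.2  1.3 -0. ]
0 [0.2, 1.3, -0.0] -0.0
```

View pics/w2.png

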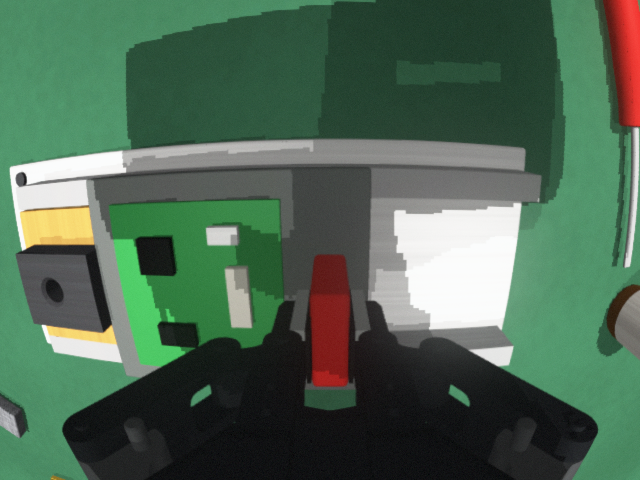

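Call:
servo_tool([
  [0,0,0],
  [0,0,0],
  [0,0,-10],
  [-10,-20,-30],
  [-30,-50,-25],
], roll=[0,0,0,0,0], fingers=[0.3,0.4,0.4,0.4,0.4])

```text
clock: 4.1
tool_pos: [589.4, 36.9, 132.7]
tcp_rot: [[-1.0, 0.009, 0.0], [0.009, 1.0, 0.003], [-0.0, 0.003, -1.0]]
contact_force: [1.1, 0.7, 0.4]
width: 33.8
```

```bash
python3 -c "
from h import *
go((622,-46,135),89.2)"
```

```text
t 4.1 pos [589.4  36.9 132.7] ytool 89.5 F [1.1 0.7 0.4] w 33.8
n 2 roll 0.0052 tool delta [-33.3 -82.6  -2.6]
0 [-16.7, -41.3, -1.3] 0.001
1 [-16.7, -41.3, -1.3] 0.001
```

Call:
servo_tool([
  [-17,-38,-1],
  [-12,-34,0],
  [-1,-3,0],
  [0,0,0],
  [0,0,0],
], roll=[0.005,0,0,0,0], fingers=[0.6,0.6,0.6,0.6,0.6])

```text
clock: 4.72
tool_pos: [621.7, -41.8, 139.1]
tcp_rot: [[-1.0, 0.015, 0.007], [0.015, 1.0, 0.002], [-0.007, 0.002, -1.0]]
contact_force: [0.1, 0.4, 0.3]
width: 51.4
```

```bash
python3 -c "
from h import *
im,d,s=snap('wrist','w3')
go((622,-46,135),89.2)
cv2.imwrite('pics/c5.png',cv2.resize(im[80:200,260:400],None,fx=5,fy=5,interpolation=cv2.INTER_CUBIC))"
```

```text
t 4.78 pos [621.7 -41.7 139.1] ytool 89.13 F [-0.4  0.9  0. ] w 51.6
n 1 roll -0.0013 tool delta [-0.3 -4.3  4. ]
0 [-0.3, -4.3, 4.0] -0.0
```

View pics/w3.png

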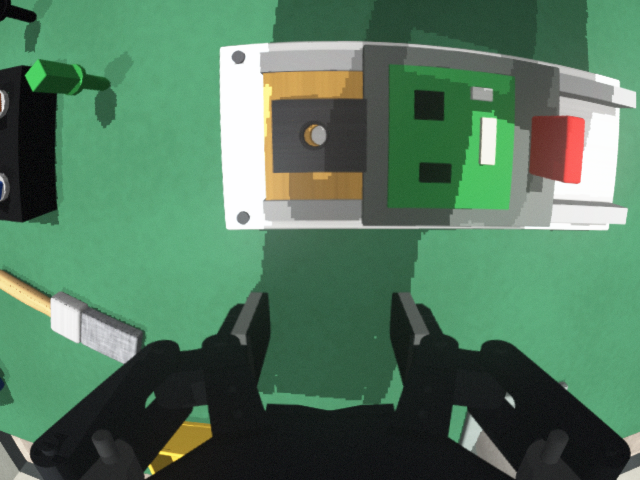

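View pics/c5.png

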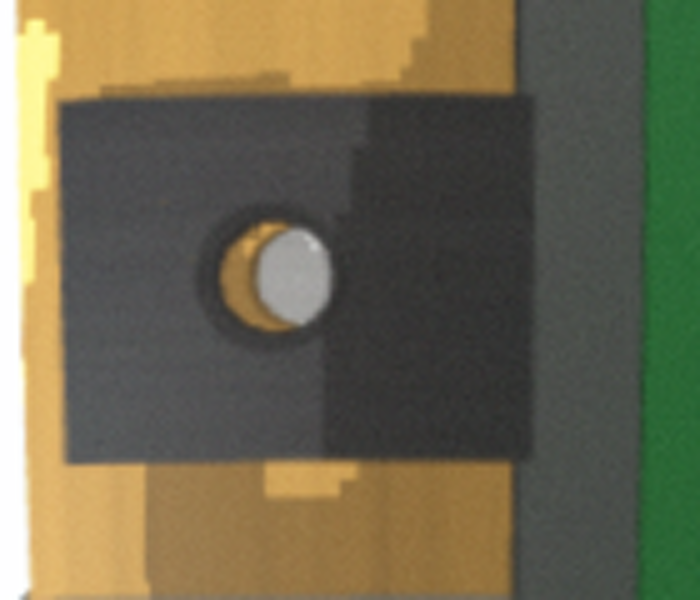

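```bash
python3 - <<'E'
from h import *
z=np.load('pics/w3.npz'); P=lambda x,y,h: plane('wrist',260+x/5-.4,80+y/5-.4,h,z['tp'],z['R']).round(1)
print('outer rim L/R z60',P(197,277,60),P(343,277,60),P(273,205,60),P(273,350,60))
print('steel plate',P(62,277,60),P(535,277,60))
print('left yellow edge z58',P(220,277,58),'z42',P(220,277,42),'z40',P(220,277,40))
print('crescent inner z40',P(256,277,40),'z20',P(256,277,20))
print('right edge z58',P(333,277,58),'z42',P(333,277,42),'z40',P(333,277,40),'z20',P(333,277,20))
print('gray top/bot z20',P(295,227,20),P(297,327,20), P(280,220,42),P(280,333,42))
print('brass left edge z40',P(22,150,40),P(30,500,40))
print(z['d'][int(80+277/5),int(260+300/5)],z['d'][int(80+277/5),int(260+235/5)])
E
python3 - <<'E'
import cv2
t=cv2.imread('pics/t2.png'); cv2.imwrite('pics/c6.png',cv2.resize(t[210:255,335:410],None,fx=9,fy=9,interpolation=cv2.INTER_CUBIC))
E
```

```text
outer rim L/R z60 [550.  -58.4  60. ] [550.4 -41.2  60. ] [541.7 -49.2  60. ] [558.9 -49.6  60. ]
steel plate [549.4 -74.4  60. ] [550.5 -18.6  60. ]
left yellow edge z58 [550.1 -55.8  58. ] z42 [550.2 -56.9  42. ] z40 [550.2 -57.   40. ]
crescent inner z40 [550.3 -52.4  40. ] z20 [550.4 -53.3  20. ]
right edge z58 [550.4 -42.4  58. ] z42 [550.5 -42.5  42. ] z40 [550.5 -42.5  40. ] z20 [550.6 -42.6  20. ]
gray top/bot z20 [543.5 -47.8  20. ] [557.6 -47.8  20. ] [543.  -49.1  42. ] [557.6 -49.4  42. ]
brass left edge z40 [532.5 -82.2  40. ] [578.6 -82.8  40. ]
258.47 230.34404
```

View pics/c6.png

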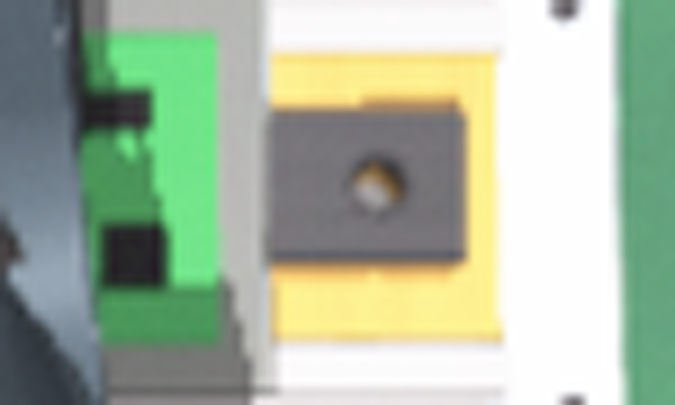

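```bash
python3 -c "
from h import *
go((552,102.4,125),89.2,50)"
```

```text
t 4.78 pos [621.7 -41.7 139.1] ytool 89.13 F [-0.4  0.9  0. ] w 51.6
n 4 roll -0.0013 tool delta [ 72.  143.   13.9]
0 [18.0, 35.7, 3.5] -0.0
1 [18.0, 35.8, 3.5] -0.0
2 [18.0, 35.8, 3.5] -0.0
3 [18.0, 35.8, 3.5] -0.0
```

Call:
servo_tool([
  [18,36,3],
  [18,36,3],
  [17,34,3],
  [15,32,3],
  [0,0,0],
], roll=[0,0,0,0,0], fingers=[0.6,0.6,0.6,0.6,0.6])

```text
clock: 5.4
tool_pos: [552.2, 104.7, 126.8]
tcp_rot: [[-1.0, 0.011, 0.007], [0.011, 1.0, 0.003], [-0.007, 0.003, -1.0]]
contact_force: [0.2, -0.7, 0.1]
width: 51.0
```

```bash
python3 -c "
from h import *
go((552,102.4,66),89.2,50)"
```

```text
t 5.4 pos [552.2 104.7 126.8] ytool 89.35 F [ 0.2 -0.7  0.1] w 51.0
n 2 roll 0.0027 tool delta [ 0.6 -2.5 60.8]
0 [0.3, -1.2, 30.4] 0.001
1 [0.3, -1.2, 30.4] 0.001
```

Call:
servo_tool([
  [0,-2,25],
  [0,0,25],
  [0,0,9],
  [0,0,1],
  [0,0,0],
], roll=[0.002,0,0,0,0], fingers=[0.6,0.6,0.6,0.4,0.3])

```text
clock: 6.02
tool_pos: [554.4, 102.8, 67.5]
tcp_rot: [[-1.0, 0.011, 0.011], [0.011, 1.0, 0.003], [-0.011, 0.003, -1.0]]
contact_force: [-0.5, 0.6, -0.2]
width: 25.3
```

Call:
servo_tool([
  [0,0,0],
  [0,0,0],
  [0,0,0],
  [0,0,0],
  [0,0,0],
], roll=[0,0,0,0,0], fingers=[0.2,0.1,0,0,0])

```text
clock: 6.65
tool_pos: [554.9, 102.7, 68.4]
tcp_rot: [[-1.0, 0.011, 0.013], [0.011, 1.0, 0.003], [-0.012, 0.003, -1.0]]
contact_force: [-0.0, -0.2, -2.8]
width: 13.3
```

Call:
servo_tool([
  [0,1.5,0],
  [0,1.5,0],
  [0,0,0],
  [0,0,0],
  [0,0,0],
], roll=[0,0,0,0,0], fingers=[0,0,0,0,0])

```text
clock: 7.28
tool_pos: [554.9, 105.5, 68.5]
tcp_rot: [[-1.0, 0.011, 0.012], [0.011, 1.0, 0.002], [-0.012, 0.002, -1.0]]
contact_force: [-0.3, -1.0, -2.3]
width: 13.4
```

Released straight up this time, fully clear before moving sideways.

Call:
servo_tool([
  [0,0,0],
  [0,0,0],
  [0,0,-20],
  [0,0,-30],
  [0,0,-20],
], roll=[0,0,0,0,0], fingers=[0.4,0.6,0.6,0.6,0.6])

```text
clock: 7.9
tool_pos: [553.5, 105.9, 139.7]
tcp_rot: [[-1.0, 0.011, 0.01], [0.011, 1.0, 0.003], [-0.01, 0.003, -1.0]]
contact_force: [0.0, 0.7, -0.9]
width: 50.9
```

```bash
python3 -c "
from h import *
go((620,-46,135),89.2,50)"
```

```text
t 7.9 pos [553.5 105.9 139.7] ytool 89.35 F [ 0.   0.7 -0.9] w 50.9
n 4 roll 0.0027 tool delta [ -68.1 -151.2    4.9]
0 [-17.0, -37.8, 1.2] 0.001
1 [-17.1, -37.8, 1.2] 0.001
2 [-17.1, -37.8, 1.2] 0.001
3 [-17.1, -37.8, 1.2] 0.001
```

Call:
servo_tool([
  [-17,-38,1],
  [-17,-38,1],
  [-17,-38,1],
  [-14,-35,1],
  [0,0,0],
], roll=[0.002,0,0,0,0], fingers=[0.6,0.6,0.6,0.6,0.6])

```text
clock: 8.52
tool_pos: [620.0, -47.3, 139.3]
tcp_rot: [[-1.0, 0.012, 0.017], [0.012, 1.0, 0.004], [-0.016, 0.004, -1.0]]
contact_force: [0.0, -0.2, 0.6]
width: 51.0
```

```bash
python3 -c "
from h import *
im,d,s=snap('wrist','w4')
go((622,-46,135),89.2)
cv2.imwrite('pics/c7.png',cv2.resize(im[80:200,260:400],None,fx=5,fy=5,interpolation=cv2.INTER_CUBIC))"
```

```text
t 8.57 pos [619.6 -46.1 139.2] ytool 89.39 F [-0.3  0.3  0.8] w 51.1
n 1 roll 0.0033 tool delta [-2.3  0.1  4.3]
0 [-2.3, 0.1, 4.3] 0.001
```

View pics/c7.png

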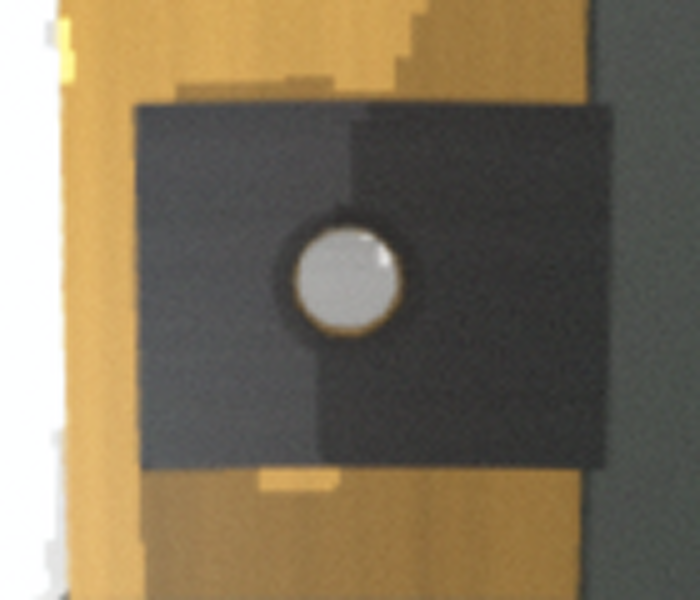

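View pics/w4.png

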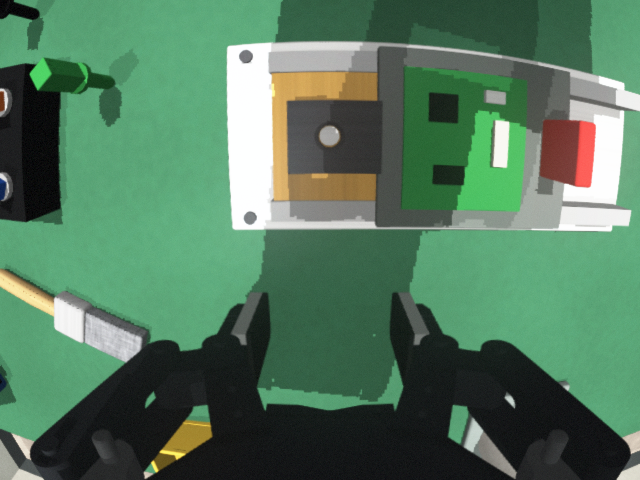

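```bash
python3 - <<'E'
from h import *
z=np.load('pics/w4.npz'); P=lambda x,y,h: plane('wrist',260+x/5-.4,80+y/5-.4,h,z['tp'],z['R']).round(2)
print(z['tp'])
print('outer z60',P(275,280,60),P(419,280,60),P(347,207,60),P(347,352,60)); print('z42 ring',P(294,280,42),P(403,280,42));print('z20 ring',P(297,280,20),P(400,280,20))
print('plate',P(138,280,60),P(608,280,60))
t=lambda x,y,h: plane('top',430+x/4-.4,200+y/4-.4,h).round(1)
print('orange top face z96',[t(*q,96) for q in((213,184),(240,184),(238,211),(212,213))],'blue',t(235,83,96))
print('stand corners z50',[t(*q,50) for q in((175,47),(253,57),(240,256),(145,250))])
s=lambda x,y,h: plane('side',350+(x-280)/4-.4,320+y/4-.4,h).round(1)
print('side orange top',[s(*q,96) for q in((535,178),(559,196),(529,214),(506,197))])
go((540,-250,150),89.2)
E
```

```text
[620.03314921 -47.29666707 139.25728998]
outer z60 [549.71 -54.82  60.  ] [549.9  -37.94  60.  ] [541.17 -46.28  60.  ] [558.4  -46.48  60.  ]
z42 ring [550.04 -53.07  42.  ] [550.2  -39.25  42.  ]
z20 ring [550.41 -53.24  20.  ] [550.58 -38.98  20.  ]
plate [549.29 -70.96  60.  ] [549.78 -15.6   60.  ]
orange top face z96 [array([ 502.1, -302.8,   96. ]), array([ 501.9, -319.2,   96. ]), array([ 485.3, -317. ,   96. ]), array([ 484.2, -301.2,   96. ])] blue [ 564.8 -319.6   96. ]
stand corners z50 [array([ 596.5, -296.5,   50. ]), array([ 589.2, -346. ,   50. ]), array([ 461.2, -330.5,   50. ]), array([ 465.6, -270.9,   50. ])]
side orange top [array([ 502. , -303.5,   96. ]), array([ 504.7, -315.2,   96. ]), array([ 489. , -315.1,   96. ]), array([ 486.2, -304.1,   96. ])]
t 8.57 pos [619.6 -46.1 139.2] ytool 89.39 F [-0.3  0.3  0.8] w 51.1
n 4 roll 0.0033 tool delta [  77.2 -204.7  -12.8]
0 [19.3, -51.2, -3.2] 0.001
1 [19.3, -51.2, -3.2] 0.001
2 [19.2, -51.2, -3.2] 0.001
3 [19.2, -51.2, -3.2] 0.001
```

Call:
servo_tool([
  [14,-54,-4],
  [14,-54,-4],
  [14,-54,-4],
  [14,-54,0],
  [11,-40,0],
], roll=[0.002,0,0,0,0], fingers=[0.6,0.6,0.6,0.6,0.6])

```text
clock: 9.2
tool_pos: [549.0, -300.2, 150.0]
tcp_rot: [[-1.0, 0.003, 0.017], [0.003, 1.0, 0.005], [-0.017, 0.005, -1.0]]
contact_force: [0.9, 0.3, 0.0]
width: 51.3
```

Call:
servo_tool([
  [0,0,0],
  [0,0,0],
  [0,0,0],
  [0,0,0],
  [0,0,0],
], roll=[0,0,0,0,0], fingers=[0.6,0.6,0.6,0.6,0.6])

```text
clock: 9.82
tool_pos: [549.7, -296.9, 150.2]
tcp_rot: [[-1.0, 0.001, 0.017], [0.001, 1.0, 0.006], [-0.017, 0.006, -1.0]]
contact_force: [-1.4, 0.4, -1.1]
width: 51.4
```

```bash
python3 -c "
from h import *
im,d,s=snap('wrist','w5')
go((494.5,-309.5,150),82.2)
cv2.imwrite('pics/c8.png',cv2.resize(im[60:220,240:440],None,fx=4,fy=3.75,interpolation=cv2.INTER_CUBIC))"
```

```text
t 9.88 pos [ 549.6 -297.   150.2] ytool 89.95 F [-0.1  0.3 -0.2] w 51.4
n 1 roll 0.1352 tool delta [ 55.1 -12.6  -0.8]
0 [55.1, -12.6, -0.8] 0.027
```

View pics/w5.png

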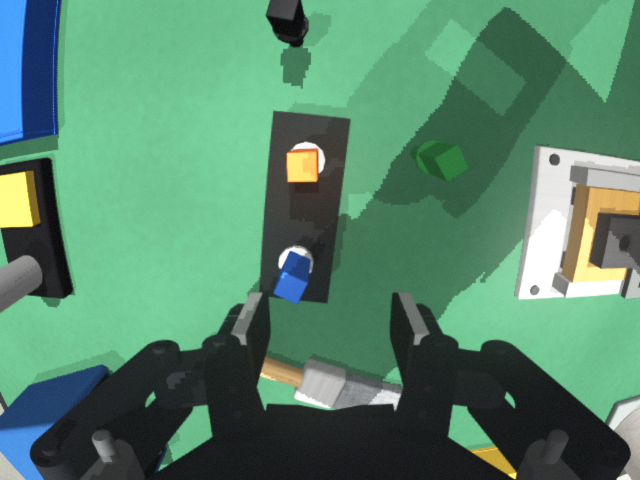

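View pics/c8.png

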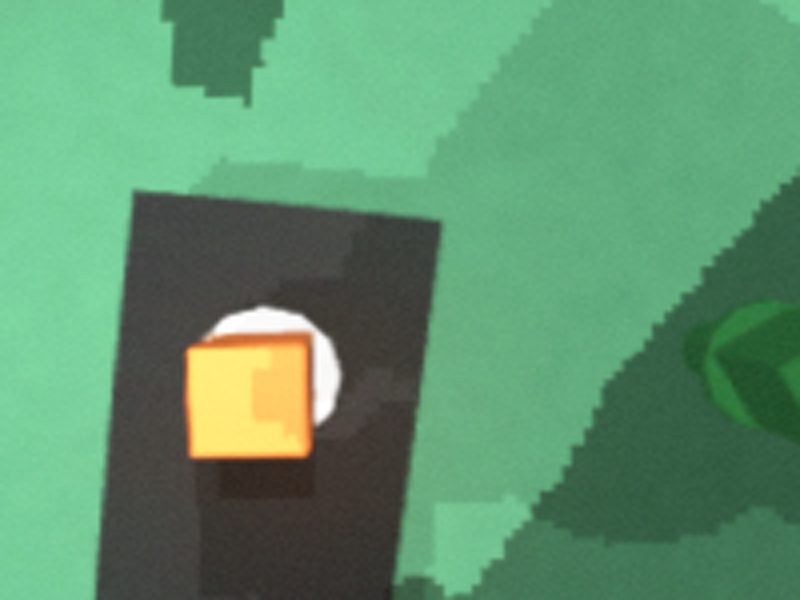

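```bash
python3 - <<'E'
from h import *
z=np.load('pics/w5.npz'); P=lambda x,y,h: plane('wrist',240+x/4-.4,60+y/3.75-.4,h,z['tp'],z['R'])[:2]
c=np.array([P(*q,96) for q in((188,347),(309,344),(311,457),(189,458))]); print(c.round(1),c.mean(0))
print('angles',[np.degrees(np.arctan2(*(c[j]-c[i])[::-1])).round(1) for i,j in((0,1),(3,2),(3,0),(2,1))])
print('flange z56', P(340,375,56),P(265,306,56))
E
```

```text
[[ 487.5 -318.9]
 [ 487.3 -303. ]
 [ 503.4 -302.8]
 [ 503.4 -319.1]] [ 495.39549806 -310.93741717]
angles [np.float64(90.8), np.float64(90.0), np.float64(179.3), np.float64(-179.4)]
flange z56 [ 494.99270035 -299.25479278] [ 483.19499218 -310.99330727]
```

```bash
python3 -c "
from h import *
go((495.2,-311.1,110),90.3,50)"
```

```text
t 9.88 pos [ 549.6 -297.   150.2] ytool 89.95 F [-0.1  0.3 -0.2] w 51.4
n 2 roll -0.0062 tool delta [ 55.1 -14.4  39.2]
0 [27.5, -7.2, 19.6] -0.001
1 [27.5, -7.2, 19.6] -0.001
```

Call:
servo_tool([
  [18,-5,6],
  [22,-5,10],
  [14,-3,12],
  [1,0,8],
  [0,0,0],
], roll=[-0.006,0,0,0,0], fingers=[0.6,0.6,0.6,0.6,0.6])

```text
clock: 10.5
tool_pos: [494.9, -309.6, 111.9]
tcp_rot: [[-1.0, -0.006, 0.018], [-0.006, 1.0, 0.006], [-0.018, 0.006, -1.0]]
contact_force: [0.2, -0.9, -0.2]
width: 51.4
```

```bash
python3 -c "
from h import *
go((495.2,-311.1,61),90.3,50)"
```

```text
t 10.5 pos [ 494.9 -309.6  111.9] ytool 90.36 F [ 0.2 -0.9 -0.2] w 51.4
n 2 roll 0.001 tool delta [ 0.6 -1.8 50.9]
0 [0.3, -0.9, 25.4] 0.0
1 [0.3, -0.9, 25.4] 0.0
```

Call:
servo_tool([
  [0,-1,15],
  [0,-1,18],
  [0,0,13],
  [0,0,3],
  [0,0,0],
], roll=[0,0,0,0,0], fingers=[0.6,0.6,0.6,0.6,0.6])

```text
clock: 11.12
tool_pos: [497.0, -311.1, 58.9]
tcp_rot: [[-1.0, -0.007, 0.018], [-0.007, 1.0, 0.006], [-0.018, 0.006, -1.0]]
contact_force: [-1.8, -0.1, 1.0]
width: 51.1
```

```bash
python3 -c "
from h import *
im,d,s=snap('wrist','w6')
go((495.2,-311.1,61),90.3,50)"
```

```text
t 11.18 pos [ 497.  -311.1   59.1] ytool 90.42 F [-0.  -0.4  0.8] w 51.2
n 1 roll 0.0021 tool delta [ 1.8  0.1 -1.9]
0 [1.8, 0.1, -1.9] 0.0
```

View pics/w6.png

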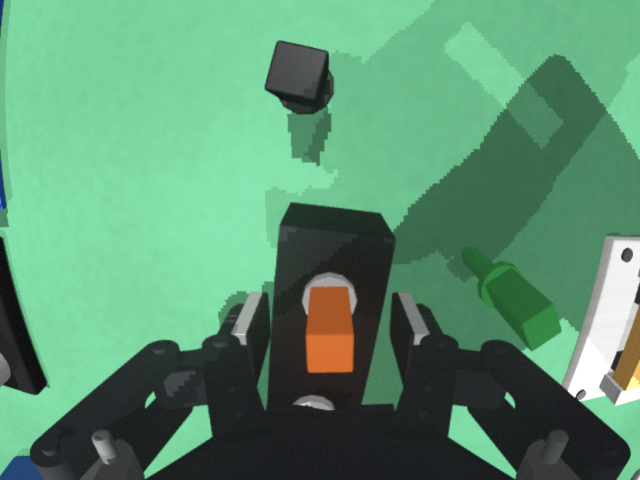

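Call:
servo_tool([
  [2,0,-2],
  [0,0,0],
  [0,0,0],
  [0,0,0],
  [0,0,0],
], roll=[0,0,0,0,0], fingers=[0.4,0.2,0,0,0], squeeze=50)

```text
clock: 11.8
tool_pos: [495.3, -311.5, 62.4]
tcp_rot: [[-1.0, -0.007, 0.02], [-0.007, 1.0, 0.005], [-0.02, 0.005, -1.0]]
contact_force: [-0.5, 0.1, -0.2]
width: 15.4
```

Call:
servo_tool([
  [0,0,0],
  [0,0,0],
  [0,0,-10],
  [0,0,-25],
  [0,0,-30],
], roll=[0,0,0,0,0], fingers=[0,0,0,0,0])

```text
clock: 12.42
tool_pos: [493.1, -311.2, 128.2]
tcp_rot: [[-1.0, -0.007, 0.016], [-0.007, 1.0, 0.007], [-0.016, 0.007, -1.0]]
contact_force: [0.3, -0.4, -0.9]
width: 15.5
```

```bash
python3 -c "
from h import *
im,d,s=snap('side','s7')
go((549.8,-46.3,140),90.3,50)
cv2.imwrite('pics/c9.png',cv2.resize(im[280:440,330:480],None,fx=4,fy=3.5,interpolation=cv2.INTER_CUBIC))"
```

```text
t 12.47 pos [ 494.6 -312.3  132.4] ytool 90.42 F [ 2.  -2.   3.3] w 15.4
n 6 roll 0.0021 tool delta [-57.3 265.6  -5.4]
0 [-9.5, 44.3, -0.9] 0.0
1 [-9.5, 44.3, -0.9] 0.0
2 [-9.5, 44.3, -0.9] 0.0
3 [-9.5, 44.3, -0.9] 0.0
4 [-9.5, 44.3, -0.9] 0.0
5 [-9.5, 44.3, -0.9] 0
```

View pics/c9.png

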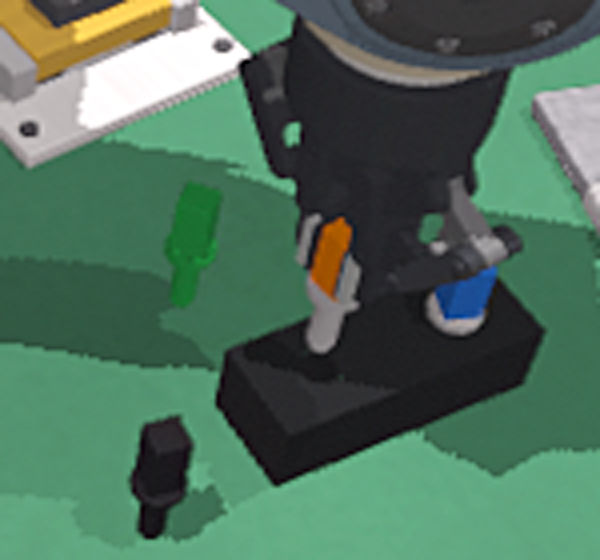

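Call:
servo_tool([
  [0,0,-20],
  [-5,15,-15],
  [-11,45,-2],
  [-11,52,0],
  [-11,52,0],
], roll=[0,0,0,0,0], fingers=[0,0,0,0,0])

```text
clock: 13.1
tool_pos: [531.8, -144.0, 174.6]
tcp_rot: [[-1.0, -0.002, 0.024], [-0.002, 1.0, 0.002], [-0.024, 0.002, -1.0]]
contact_force: [0.7, 0.2, -1.2]
width: 15.4
```

```bash
python3 -c "
from h import *
go((549.8,-46.3,140),90.3,50)"
```

```text
t 13.1 pos [ 531.8 -144.   174.6] ytool 90.13 F [ 0.7  0.2 -1.2] w 15.4
n 3 roll -0.0029 tool delta [-17.4  97.6  35.2]
0 [-5.8, 32.5, 11.7] -0.001
1 [-5.8, 32.5, 11.7] -0.001
2 [-5.8, 32.5, 11.7] -0.001
```

Call:
servo_tool([
  [-6,34,5],
  [-6,34,8],
  [-4,23,10],
  [0,1,6],
  [0,0,0],
], roll=[0,0,0,0,0], fingers=[0,0,0,0,0])

```text
clock: 13.72
tool_pos: [547.8, -41.7, 146.3]
tcp_rot: [[-1.0, -0.009, 0.024], [-0.009, 1.0, 0.003], [-0.024, 0.003, -1.0]]
contact_force: [-0.1, -1.1, -1.5]
width: 15.7
```

Call:
servo_tool([
  [0,0,0],
  [0,0,0],
  [0,0,0],
  [0,0,0],
  [0,0,0],
], roll=[0,0,0,0,0], fingers=[0,0,0,0,0])

```text
clock: 14.35
tool_pos: [547.9, -43.7, 147.3]
tcp_rot: [[-1.0, -0.006, 0.025], [-0.006, 1.0, 0.002], [-0.025, 0.002, -1.0]]
contact_force: [0.6, -0.6, -1.3]
width: 15.2
```

```bash
python3 -c "
from h import *
im,d,s=snap('wrist','w8'); im2,_,_=snap('side','s8');im3,_,_=snap('top','t8')
go((549.8,-46.3,125),90.3,50)
cv2.imwrite('pics/c10.png',cv2.resize(im2[180:330,250:410],None,fx=4,fy=3.5,interpolation=cv2.INTER_CUBIC))"
```

```text
t 14.5 pos [547.9 -43.6 147.3] ytool 90.36 F [ 0.5 -0.1 -0.3] w 15.2
n 1 roll 0.001 tool delta [-1.3 -2.8 22.3]
0 [-1.3, -2.8, 22.3] 0.0
```

View pics/w8.png

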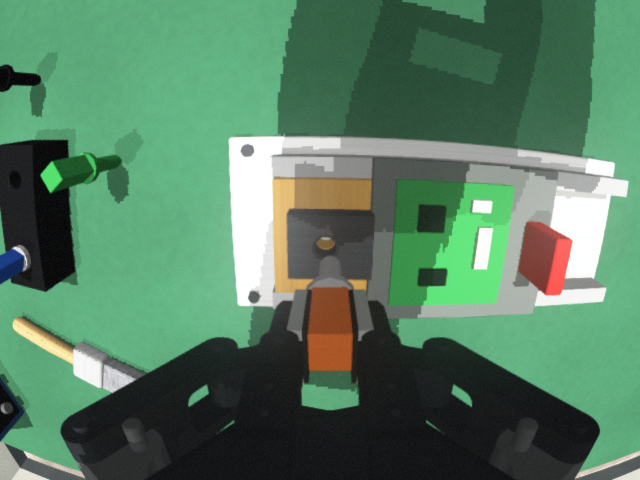

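View pics/c10.png

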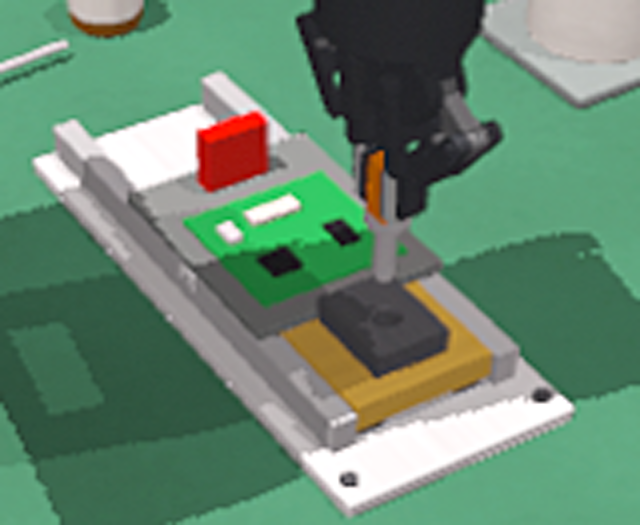

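```bash
python3 -c "
import cv2
im=cv2.imread('pics/w8.png'); cv2.imwrite('pics/c11.png',cv2.resize(im[200:380,270:390],None,fx=5,fy=3.3,interpolation=cv2.INTER_CUBIC))"
```

```text
(no output)
```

View pics/c11.png

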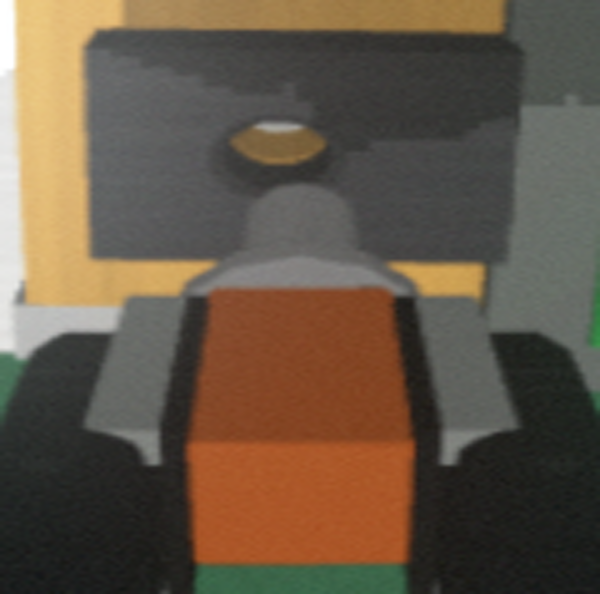

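```bash
python3 - <<'E'
from h import *
z=np.load('pics/w8.npz'); P=lambda x,y,h: plane('wrist',270+x/5-.4,200+y/3.3-.4,h,z['tp'],z['R']).round(2)
print(z['tp'],z['R'].round(3).tolist())
print('hole rim L/R',P(209,160,60),P(342,160,60)); print('tip front edge z91',P(302,185,91),'z96',P(302,185,96)); print('shaft edges z105',P(247,235,105),P(356,235,105))
print('plate L/R',P(88,140,60),P(521,140,60),' top/bot', P(300,33,60),P(300,259,60))
print('grip top face', [P(*q,z['tp'][2]+13.6+20) for q in((188,440),(414,440),(195,563),(408,563))])
E
```

```text
[547.9294737  -43.71676482 147.31482868] [[-1.0, -0.006, 0.025], [-0.006, 1.0, 0.002], [-0.025, 0.002, -1.0]]
hole rim L/R [550.54 -55.14  60.  ] [550.43 -37.88  60.  ]
tip front edge z91 [544.42 -43.2   91.  ] z96 [542.61 -43.23  96.  ]
shaft edges z105 [547.96 -49.07 105.  ] [547.89 -37.47 105.  ]
plate L/R [546.5  -70.81  60.  ] [546.17 -14.71  60.  ]  top/bot [524.91 -43.49  60.  ] [571.64 -43.19  60.  ]
grip top face [array([539.56, -51.18, 180.91]), array([539.48, -35.95, 180.91]), array([555.54, -51.04, 180.91]), array([555.46, -35.81, 180.91])]
```

Call:
servo_tool([
  [0,-1.5,6],
  [0,-1.5,8],
  [0,0,8],
  [0,0,3],
  [0,0,0],
], roll=[0,0,0,0,0], fingers=[0,0,0,0,0])

```text
clock: 15.12
tool_pos: [548.3, -46.6, 119.8]
tcp_rot: [[-1.0, -0.006, 0.024], [-0.006, 1.0, 0.003], [-0.024, 0.003, -1.0]]
contact_force: [-0.4, -0.2, -0.8]
width: 15.3
```

```bash
python3 -c "
from h import *
im,d,s=snap('wrist','w9')
go((548.8,-46.8,116),90.3,50)
cv2.imwrite('pics/c12.png',cv2.resize(im[200:380,270:390],None,fx=5,fy=3.3,interpolation=cv2.INTER_CUBIC))"
```

```text
t 15.18 pos [548.3 -46.7 119.9] ytool 90.37 F [ 0.5 -0.5 -0.7] w 15.5
n 1 roll 0.0012 tool delta [-0.4 -0.1  3.9]
0 [-0.4, -0.1, 3.9] 0.0
```

View pics/c12.png

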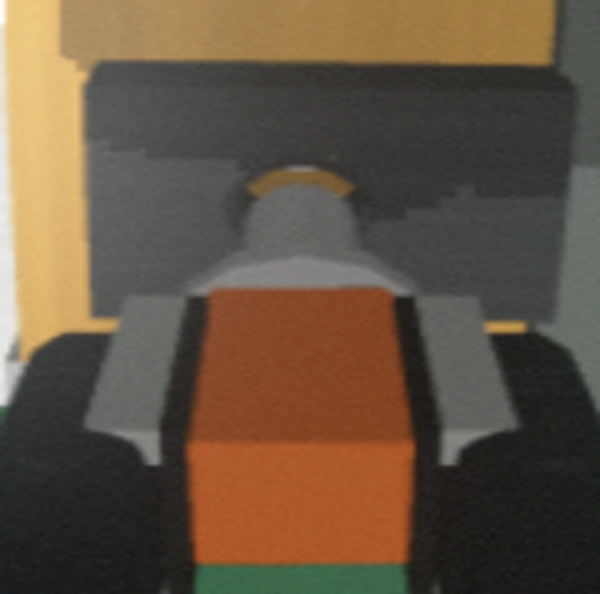

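Call:
servo_tool([
  [-0.4,0,2],
  [0,0,3],
  [0,0,3],
  [0,0,2],
  [0,0,0],
], roll=[0,0,0,0,0], fingers=[0,0,0,0,0])

```text
clock: 15.8
tool_pos: [549.3, -46.6, 109.7]
tcp_rot: [[-1.0, -0.006, 0.025], [-0.006, 1.0, 0.003], [-0.025, 0.002, -1.0]]
contact_force: [-0.3, 1.1, -1.0]
width: 15.4
```

Call:
servo_tool([
  [0.3,0,2],
  [0,0,2],
  [0,0,2],
  [0,0,2],
  [0,0,0],
], roll=[0,0,0,0,0], fingers=[0,0,0,0,0])

```text
clock: 16.42
tool_pos: [549.1, -46.6, 101.1]
tcp_rot: [[-1.0, -0.006, 0.025], [-0.006, 1.0, 0.003], [-0.025, 0.002, -1.0]]
contact_force: [-0.8, -0.3, -0.7]
width: 15.3
```

Call:
servo_tool([
  [0.2,0,1],
  [0,0,1.5],
  [0,0,1.5],
  [0,0,1],
  [0,0,0],
], roll=[0,0,0,0,0], fingers=[0,0,0,0,0])

```text
clock: 17.05
tool_pos: [549.1, -46.6, 95.9]
tcp_rot: [[-1.0, -0.007, 0.025], [-0.006, 1.0, 0.002], [-0.025, 0.002, -1.0]]
contact_force: [0.3, 0.3, -0.4]
width: 15.7
```

Call:
servo_tool([
  [0.2,0,1],
  [0,0,1],
  [0,0,1],
  [0,0,1],
  [0,0,0],
], roll=[0,0,0,0,0], fingers=[0,0,0,0,0])

```text
clock: 17.68
tool_pos: [549.1, -46.6, 91.6]
tcp_rot: [[-1.0, -0.006, 0.025], [-0.006, 1.0, 0.002], [-0.025, 0.002, -1.0]]
contact_force: [0.8, -0.0, -1.7]
width: 15.4
```

Call:
servo_tool([
  [0.2,0,1.5],
  [0,0,1.5],
  [0,0,1.5],
  [0,0,1],
  [0,0,0],
], roll=[0,0,0,0,0], fingers=[0,0,0,0,0])

```text
clock: 18.3
tool_pos: [549.0, -46.6, 85.7]
tcp_rot: [[-1.0, -0.006, 0.025], [-0.006, 1.0, 0.002], [-0.025, 0.002, -1.0]]
contact_force: [-0.2, 0.5, -0.3]
width: 15.0
```

Call:
servo_tool([
  [0.2,0,2],
  [0,0,2],
  [0,0,2],
  [0,0,2],
  [0,0,0],
], roll=[0,0,0,0,0], fingers=[0,0,0,0,0])

```text
clock: 18.92
tool_pos: [549.1, -46.6, 77.1]
tcp_rot: [[-1.0, -0.006, 0.025], [-0.006, 1.0, 0.002], [-0.025, 0.002, -1.0]]
contact_force: [0.1, 0.7, -1.2]
width: 15.4
```

Call:
servo_tool([
  [0.1,0,1],
  [0,0,1],
  [0,0,0.5],
  [0,0,0.5],
  [0,0,0],
], roll=[0,0,0,0,0], fingers=[0,0,0,0,0])

```text
clock: 19.55
tool_pos: [549.1, -46.6, 74.0]
tcp_rot: [[-1.0, -0.006, 0.025], [-0.006, 1.0, 0.002], [-0.025, 0.002, -1.0]]
contact_force: [0.5, 0.3, -0.4]
width: 15.4
```

Call:
servo_tool([
  [0,0,0.5],
  [0,0,0.5],
  [0,0,0.5],
  [0,0,0.5],
  [0,0,0],
], roll=[0,0,0,0,0], fingers=[0,0,0,0,0])

```text
clock: 20.18
tool_pos: [549.1, -46.6, 72.2]
tcp_rot: [[-1.0, -0.006, 0.025], [-0.006, 1.0, 0.002], [-0.025, 0.002, -1.0]]
contact_force: [-0.2, 0.6, 0.8]
width: 15.2
```

```bash
python3 -c "
from h import *
go((549,-46.6,72.4),90.3,50)"
```

```text
t 20.18 pos [549.1 -46.6  72.2] ytool 90.37 F [-0.2  0.6  0.8] w 15.2
n 1 roll 0.0012 tool delta [ 0.1 -0.  -0.2]
0 [0.1, -0.0, -0.2] 0.0
```

Call:
servo_tool([
  [0,0,0.4],
  [0,0,0.4],
  [0,0,0.4],
  [0,0,0],
  [0,0,0],
], roll=[0,0,0,0,0], fingers=[0,0,0,0,0])

```text
clock: 20.8
tool_pos: [549.2, -46.6, 72.2]
tcp_rot: [[-1.0, -0.007, 0.026], [-0.007, 1.0, 0.002], [-0.026, 0.002, -1.0]]
contact_force: [-0.1, 0.7, 0.8]
width: 15.3
```

```bash
python3 -c "
from h import *
im,d,s=snap('side','s10'); print(s['contact_force'])
cv2.imwrite('pics/c13.png',cv2.resize(im[190:310,270:400],None,fx=5,fy=5,interpolation=cv2.INTER_CUBIC))"
```

```text
[-0.07152426  0.71577854  0.75179166]
```

View pics/c13.png

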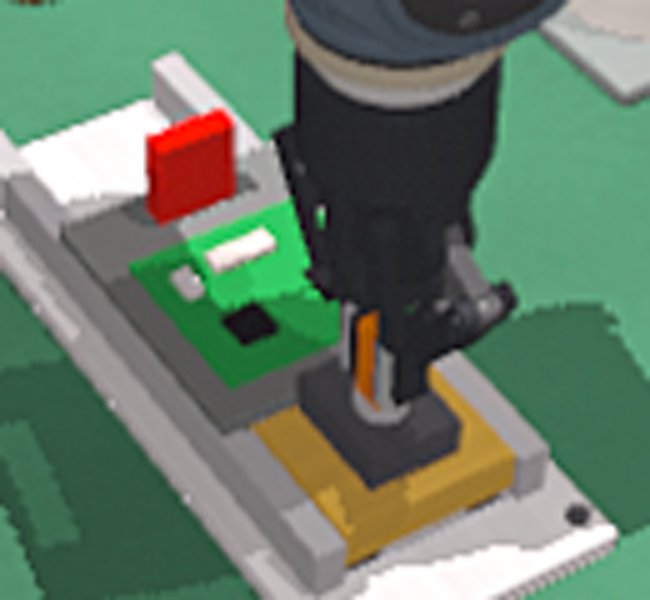

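Flange is on the steel knuckle (motion stopped at 72.2 mm with a light force). Releasing and rising straight up.

Call:
servo_tool([
  [0,0,0],
  [0,0,0],
  [0,0,0],
  [0,0,-5],
  [0,0,-15],
], roll=[0,0,0,0,0], fingers=[0.2,0.5,0.6,0.6,0.6])

```text
clock: 21.48
tool_pos: [548.3, -46.6, 92.1]
tcp_rot: [[-1.0, -0.007, 0.024], [-0.007, 1.0, 0.003], [-0.024, 0.002, -1.0]]
contact_force: [-0.2, -0.2, 0.0]
width: 51.4
```

Call:
servo_tool([
  [0,0,-25],
  [0,0,-40],
  [0,0,-30],
  [30,0,-10],
  [30,0,0],
], roll=[0,0,0,0,0], fingers=[0.6,0.6,0.6,0.6,0.6])

```text
clock: 22.1
tool_pos: [486.2, -47.4, 205.2]
tcp_rot: [[-0.999, -0.007, 0.031], [-0.007, 1.0, 0.001], [-0.031, 0.001, -1.0]]
contact_force: [0.3, -0.1, -0.3]
width: 51.3
```

Call:
servo_tool([
  [40,0,0],
  [30,0,0],
  [0,0,0],
  [0,0,0],
  [0,0,0],
], roll=[0,0,0,0,0], fingers=[0.6,0.6,0.6,0.6,0.6])

```text
clock: 22.72
tool_pos: [414.8, -48.0, 207.4]
tcp_rot: [[-0.999, -0.007, 0.038], [-0.007, 1.0, -0.0], [-0.038, -0.001, -0.999]]
contact_force: [0.1, 0.3, -0.5]
width: 51.2
```

```bash
python3 -c "
from h import *
im,d,s=snap('side','s11'); im2,_,_=snap('top','t11')
a=cv2.resize(im[190:310,270:370],None,fx=4,fy=4,interpolation=cv2.INTER_CUBIC);b=cv2.resize(im2[190:290,330:430],None,fx=4,fy=4.8,interpolation=cv2.INTER_CUBIC)
cv2.imwrite('pics/c14.png',np.hstack([a,b]))
go((549,-46.6,72.4),90.3,50)"
```

```text
t 22.82 pos [414.6 -48.  207.2] ytool 90.39 F [ 0.4 -0.3  0.4] w 51.6
n 4 roll 0.0016 tool delta [-129.2    0.6  139.7]
0 [-32.3, 0.1, 34.9] 0.0
1 [-32.3, 0.2, 34.9] 0.0
2 [-32.3, 0.2, 34.9] 0.0
3 [-32.3, 0.2, 34.9] 0.0
```

View pics/c14.png

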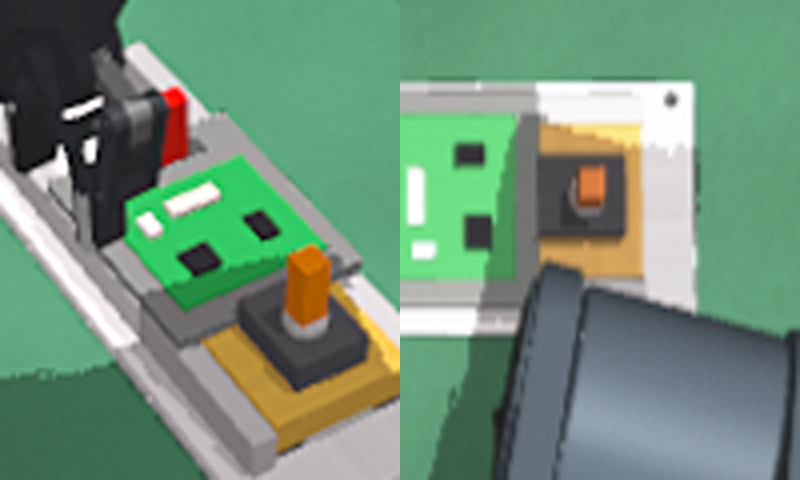

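View pics/t11.png

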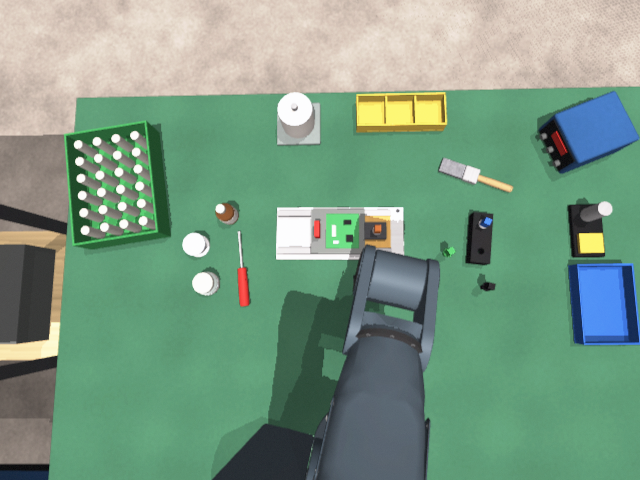

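View pics/s11.png

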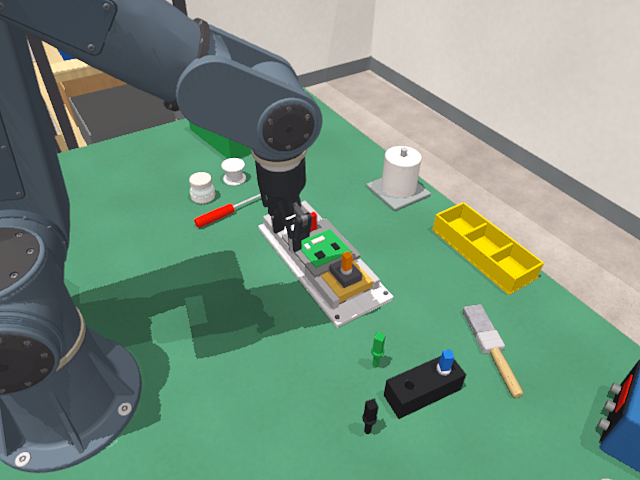

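```bash
python3 - <<'E'
from h import *
a,d=ray('side',270+309/4-.4,190+257/4-.4); b,e=ray('top',330+(592-400)/4-.4,190+178/4.8-.4)
d/=np.linalg.norm(d);e/=np.linalg.norm(e)
t=np.linalg.lstsq(np.c_[d,-e],b-a,rcond=None)[0]; print((a+d*t[0]).round(1),(b+e*t[1]).round(1),'expect z 106')
env.hand_in()
E
```

```text
[549.3 -44.4 105.9] [550.8 -45.3 106.2] expect z 106
the job is handed in; nothing more can be done
```

The sled is in position, the orange-grip pin is through both knuckles with its flange on the steel knuckle, and the job is handed in at about 23 s.

- **Sled:** I drew it in by the red handle. The first pass left its hole about 3 mm too far in, probably because I moved sideways before the fingers were clear of the handle. I re-gripped the handle, moved it back 3 mm, and the wrist camera then showed the steel and brass holes concentric.
- **Pin:** I took it from the stand and lowered it in 0.5–3 mm steps. The wrist force readings stayed within about 2 N, so the pin never pressed noticeably on the brass. Downward motion stopped at TCP height 72.2 mm, against an expected 72.4 mm for fully home. I then let go and rose straight up.

**Last checks:**
- The grip top triangulates to about 106 mm, the value for fully home.
- The pin stands upright with its flange on the steel knuckle.
- The blue spare, the look-alikes and the other bench items look unmoved by eye. The gripper is clear, touching nothing.

**What did not match:** the tool had drifted about 2° off vertical by the end. The camera estimates of the hole positions disagreed by 1–2 mm, but neither affected the fit.

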